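# Gauge a microscope barrel and its nest with radius leaves

### The job

The black lens barrel and the white half-round nest on the bench have to be checked with the radius leaves. Stand the arched (concave) leaf that fits the barrel upright across the top of the barrel, and the round-footed (convex) leaf that fits the nest upright in the nest's groove, each near the middle of the length and square to it, so that it sits fully home on the curve without rocking. Leave both leaves standing there.

Things in the scene. Friction and masses are not known exactly. Their poses are not given: they have to be found in the camera images.
- arch_leaf: Fits the barrel: loose bridge-like aluminium leaf, 24 mm thick, 71 wide, 78 high, arch of 32 mm radius below (51 wide, 12.5 high), GREEN tab on top (24 thick, 36 wide, 28 to 78 mm up). Origin: centre of the underside; x through the thickness (axis of the arch), y width, z up; either way round. 0.15 kg. Starts upright. Its yellow-tabbed lookalike is too narrow.
- round_leaf: Fits the nest: loose aluminium leaf, 24 mm thick, 51 wide, 78 high, foot rounded to 32 mm radius with a 25 mm wide flat at the bottom, ORANGE tab on top (24 thick, 36 wide, 28 to 78 mm up). Origin: centre of the bottom flat; x through the thickness (axis of the curve), y width, z up; either way round. 0.15 kg. Starts upright. Its grey-tabbed lookalike is too wide.
- barrel: Black cylinder of radius 32 mm, 120 mm long, lying fixed in a white cradle, a steel band at each end. Origin: on the bench under its middle; x along the barrel, z up; the cylinder's axis is 45 mm, its top 77 mm above the origin. With the arched leaf home, that leaf's origin is 64.5 mm above this one.
- nest: White fixed block 110 mm long, 84 wide, 46 high, with an open groove of 32 mm radius along its whole top (51 wide, 12.5 deep). Origin: centre of the underside, on the bench; x along the groove, z up. With the round-footed leaf home, that leaf's origin is 36 mm above this one.
Mind the look-alikes: they are no part of the job. Leave any blue, purple or red look-alike of the nest alone.

How it is judged:
By the outcome, as a careful person would: the job done as asked, in the order asked, and still so for the second after the job is handed in, with the robot touching nothing.
It also fails if it takes over 58 s, if anything falls off the work surface, if the arm or the gripper's body presses on something with over 40 N, if the wrist force passes 120 N, or if a joint passes its speed limit or range.

### The arm

A 6-joint arm with a two-finger parallel gripper is mounted at the origin on the work surface. World frame = base frame: x ahead of the robot, y to its left, z up, the work surface at z = 0. Lengths are in m, angles in rad, forces in N, time in s.
With the tool pointing down it reaches from about 0.3 to 0.85 m from the base axis. Payload 4.2 kg.
Tool frame: the origin (TCP) lies at the very end of the fingers, on their centre line; the grasp point (between the pads) lies behind it (arm.grasp_offset is the x of the grasp point in the tool frame, in m); x points along the fingers, y is the direction in which the jaws open and shut, and the axes are right-handed (so a half turn about x gives the same grasp; the last joint's range is limited). The gripper opens to 91 mm and grips with 3 to 60 N. Pads are 32 mm wide; open, the fingers measure 118 mm over their backs; the gripper's body (76 mm by 178 mm) begins 60 mm behind the grasp point.
Start: joints at [1.252, 0.32, 1.565, -0, 1.257, -0.02], TCP at [0.169, 0.55, 0.214] pointing down, gripper open.
Joint ranges: [-3.11, 3.11], [-0.84, 2.01], [0.21, 2.61], [-1.34, 4.49], [0.05, 2.63], [-2.56, 2.56]. Speed limits (rad/s): [2.57, 2.57, 3.14, 3.14, 3.14, 3.14].

### API

Orientations are given as a rotation vector (axis times angle).
In Python, from rig import arm gives the robot as it stands.
- The arm moves only by the tool arm_command, never from a script. Its argument "series" is one flat list of numbers, 6 for each row, row after row: the shift along the tool's x, y, z in cm, then the turn, a rotation vector about the tool's x, y, z in rad. A call has 1 to 12 rows; each row is the pose to reach, as a shift and turn from the pose commanded when the call began, along the tool's axes at that moment; what a row does not reach only later rows make up. A row lasts 1/8 s, in which the tool goes at most 62.5 mm and 10.7 degrees, less where a joint would pass 70% of its speed; a pose out of reach is approached as far as the arm can. A call with a gripper value outside its range is refused whole. "claw" is the finger opening in cm, from 0 to 9.12, set as the call begins (left out, the last holds). The fingers move at their own pace and stop on an object; "newtons" is the grip in N (left out, the last holds). Time passes only in rows, so rows that repeat a pose let the fingers close. It gives the time, the measured TCP pose, the force and the opening at its end, in the units of the state.
- arm.get_obs(): the state, without advancing time (a new reading comes with each control period).
- arm.get_image(name): name is "scene" or "side" or "wrist"; returns a dict with "color" (400x640x3 uint8, blue, green, red), "fov_y" (degrees; the focal length in pixels is half the picture's height over the tangent of half this angle, whatever the lens; pixels are square), "cx", "cy" (the principal point, pixels), "pose" (4x4, takes a point from camera to world coordinates); the wrist camera has in their place "T_tool_cam" (4x4, takes a point from camera to tool coordinates, whose origin is the TCP and whose axes are the tool frame's). Camera axes: x right, y down, z forward; pixel columns grow to the right and rows downward; lengths in m; the calibration is good to about 2 mm. A picture is of the moment at which its call begins: read the wrist's pose just before it. There is no depth.
- arm.finish_job(): hands the job in, once; it reports no verdict.
The state is a dict: "time": time; "qpos": joint angles; "qd": joint speeds; "effort": joint torques, N m; "ee_pos": TCP position; "tcp_rot": TCP orientation; "contact_force": force on the tool from outside, world axes, zero at the start; "wrist_torque": the same for the moment, N m; "grip_width": finger opening in m.
Only numpy, scipy, OpenCV 4.12 (cv2) and the standard library are available. Lean on these libraries where they do the work, as an engineer would, in place of code of your own. Each camera call takes 0.05 s, during which the arm holds its last target. There are 200 camera calls.

## Working session

There is one attempt and no reset: what is moved stays moved. The work goes in short steps, Python scripts to look and compute and a tool call to move; the robot and the scene stay as the last step left them, time stands still between calls to the robot, and variables do not carry over. Pictures are saved under pics/ and viewed, about 8 in all and at most 12, crops included, and the job is handed in when it is done.

Besides the shell and the picture viewer there is one more tool, called as name(argument=value, ...) on one line, values as JSON. arm_command: Moves the arm, as the interface text tells. Its arguments: {"type":"object","properties":{"series":{"type":"array"},"claw":{"type":"number"},"newtons":{"type":"number"}},"required":["series"]}

```bash
mkdir -p pics; ls; cat > h.py <<'E'
from rig import arm
import numpy as np, cv2
from scipy.spatial.transform import Rotation as R
def snap(n,f):
    o=arm.get_obs(); i=arm.get_image(n); cv2.imwrite(f'pics/{f}.png',i['color'])
    if 'pose' in i: T=np.array(i['pose'])
    else:
        W=np.eye(4); W[:3,:3]=R.from_rotvec(o['tcp_rot']).as_matrix(); W[:3,3]=o['ee_pos']; T=W@np.array(i['T_tool_cam'])
    np.savez(f'pics/{f}.npz',T=T,f=200/np.tan(np.radians(i['fov_y'])/2),c=[i['cx'],i['cy']])
    return i
def cam(f): d=np.load(f'pics/{f}.npz'); return d['T'],float(d['f']),d['c']
def at(f,u,v,z):
    T,F,c=cam(f); r=T[:3,:3]@np.array([(u-c[0])/F,(v-c[1])/F,1]); return T[:3,3]+r*(z-T[2,3])/r[2]
def proj(f,P):
    T,F,c=cam(f); p=(np.atleast_2d(P)-T[:3,3])@T[:3,:3]; return p[:,:2]/p[:,2:]*F+c
E
python3 - <<'E'
from h import *
for n in['scene','side','wrist']:snap(n,n+'0');T,f,c=cam(n+'0');print(n,T.round(3).tolist(),f,c)
print(arm.get_obs(),arm.grasp_offset)
a=[cv2.imread(f'pics/{n}0.png') for n in['scene','side']]
E
```

```text
pics
scene [[-0.366, 0.734, -0.572, 1.261], [0.93, 0.299, -0.212, 0.288], [0.015, -0.609, -0.793, 0.946], [0.0, 0.0, 0.0, 1.0]] 405.79434809904603 [319.0598698  187.64954192]
side [[-0.94, -0.265, 0.216, 0.384], [-0.342, 0.696, -0.632, 0.723], [0.017, -0.668, -0.744, 0.837], [0.0, 0.0, 0.0, 1.0]] 500.10337086064783 [316.38418113 189.72421974]
wrist [[0.295, 0.928, 0.229, 0.105], [0.956, -0.286, -0.072, 0.568], [-0.001, 0.24, -0.971, 0.384], [0.0, 0.0, 0.0, 1.0]] 332.46790307714275 [320.86204427 203.25965727]
{'time': 0.15, 'qpos': array([ 1.25200039e+00,  3.20125935e-01,  1.56537052e+00,  9.41351352e-06,
        1.25744566e+00, -2.00146505e-02]), 'qd': array([ 0.00022367, -0.00315468, -0.00334002,  0.00114592,  0.00285939,
       -0.00110956]), 'effort': array([-7.66975518e-04, -4.12777841e+01, -2.32154381e+01,  7.27521116e-02,
        4.33436595e-02, -1.12394303e-04]), 'ee_pos': array([0.16913798, 0.54915721, 0.2133354 ]), 'tcp_rot': array([ 0.23346765,  1.55828162, -0.23556111]), 'contact_force': array([ 0.3981963 , -0.38868806, -0.30149129]), 'wrist_torque': array([-0.00158502, -0.02286076,  0.04102711]), 'grip_width': 0.09136742733844207} -0.0188
```

View pics/scene0.png

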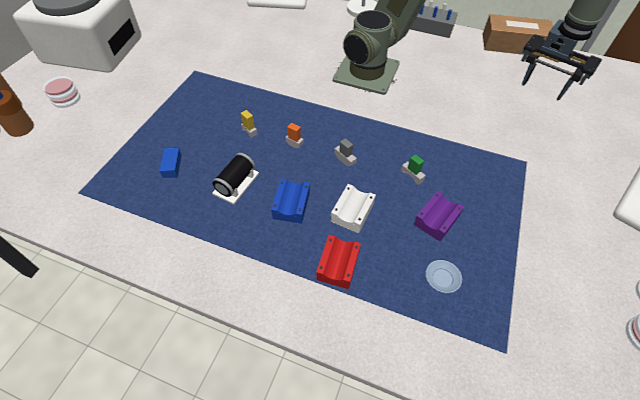

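View pics/side0.png

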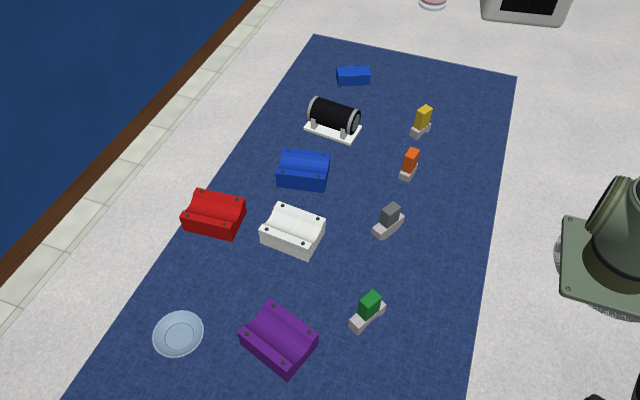

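Scene: the leaves are yellow (248,123), orange (294,133), grey (345,150) and green (415,167). The barrel is at (235,175), the white nest at (353,207), and blue, red and purple are the nest look-alikes. The green arch and orange round-foot leaves match the task. I'll enlarge both views to confirm and measure.

```bash
python3 - <<'E'
import cv2,numpy as np
a=cv2.imread('pics/scene0.png'); b=cv2.imread('pics/side0.png')
def crop(i,x,y,w,h,s): return cv2.resize(i[y:y+h,x:x+w],None,fx=s,fy=s,interpolation=cv2.INTER_CUBIC)
# 4x: each tile 100x75 ->400x300
def comp(i,L,n):
    t=[crop(i,x,y,80,60,5) for x,y in L]
    cv2.imwrite(n,np.vstack([np.hstack(t[:2]),np.hstack(t[2:])]))
comp(a,[(375,135),(260,105),(195,145),(315,175)],'pics/c1.png')
comp(b,[(330,280),(370,140),(295,88),(252,195)],'pics/c2.png')
E
```

```text
(no output)
```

View pics/c1.png

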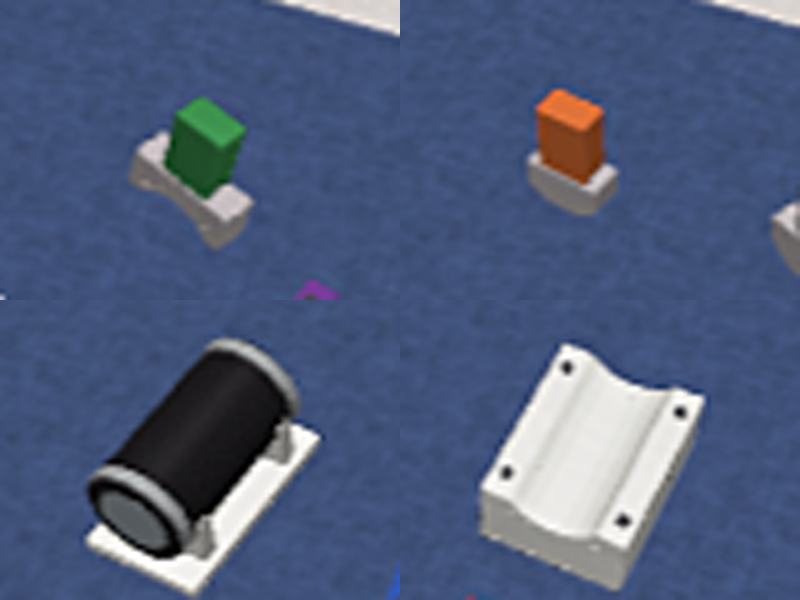

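View pics/c2.png

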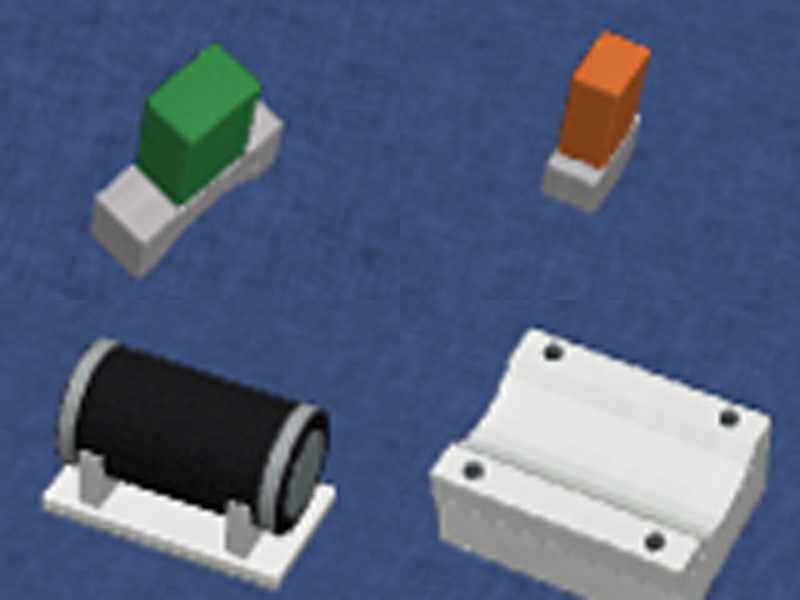

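The crops confirm it: the green leaf has an arch below, and the orange leaf has a rounded foot of moderate width. I'll fit poses from the corners in both views.

```bash
cat > fit.py <<'E'
from h import *
from scipy.optimize import least_squares
def box(l,w,z): return np.array([[a*l/2,b*w/2,z] for a in(-1,1) for b in(-1,1)])/1e3
def place(p,M): c,s=np.cos(p[2]),np.sin(p[2]); return M@np.array([[c,s,0],[-s,c,0],[0,0,1]])+[p[0],p[1],0]
def fit(M,obs):  # obs {view:(x0,y0,[(u,v)])} in 5x crops
    px={k:np.array(l)/5-.4+[x,y] for k,(x,y,l) in obs.items()}
    g=np.mean([at(k,*px[k].mean(0),M[:,2].max())[:2] for k in px],0); best=None
    def res(p):
        r=[]
        for k in px:
            d=px[k][:,None]-proj(k,place(p,M))[None]; i=np.linalg.norm(d,axis=2).argmin(1); r+=list(d[range(len(i)),i].ravel())
        return np.array(r)
    for y in np.arange(0,np.pi,.25):
        s=least_squares(res,[*g,y],x_scale=[.01,.01,.1])
        if best is None or s.cost<best.cost:best=s
    return best
E
python3 - <<'E'
from fit import *
N={'green':(box(24,36,78),{'scene0':(375,135,[(203,97),(245,130),(215,147),(177,112)]),'side0':(330,280,[(213,43),(260,87),(190,140),(148,98)])}),
'orange':(box(24,36,78),{'scene0':(260,105,[(162,88),(205,107),(178,128),(137,107)]),'side0':(370,140,[(208,30),(250,50),(218,95),(175,77)])}),
'nest':(box(110,84,46),{'scene0':(315,175,[(168,45),(305,100),(85,190),(228,245)]),'side0':(252,195,[(130,30),(370,115),(35,170),(290,270)])})}
P={}
for k,(M,o) in N.items():
    s=fit(M,o); P[k]=s.x; print(k,s.x.round(4),np.degrees(s.x[2])%180,'rms',np.sqrt((s.fun**2).mean()).round(2)); print({v:fit(M,{v:o[v]}).x.round(4) for v in o})
a=at('scene0',195+137/5-.4,145+218/5-.4,.045);b=at('side0',295+307/5-.4,88+165/5-.4,.045)
d=a-b;print('barrel',a,b,(a+b)/2,np.linalg.norm(d),np.degrees(np.arctan2(d[1],d[0])))
E
```

```text
green [0.4332 0.279  2.6152] 149.83752846497987 rms 0.81
{'scene0': array([0.433 , 0.2773, 2.5578]), 'side0': array([0.4332, 0.2798, 2.6316])}
orange [ 0.4453 -0.101   2.908 ] 166.61850116181319 rms 0.61
{'scene0': array([ 0.4441, -0.102 , -0.28  ]), 'side0': array([ 0.4456, -0.1002,  2.9287])}
nest [0.6265 0.1544 3.0677] 175.76472358584624 rms 0.51
{'scene0': array([0.6259, 0.1554, 3.0567]), 'side0': array([ 0.6269,  0.1536, -0.0678])}
barrel [ 0.71528568 -0.20204491  0.045     ] [ 0.60097098 -0.19570538  0.045     ] [ 0.65812833 -0.19887515  0.045     ] 0.11449035817058861 -3.1741905512201845
```

```bash
cat > go.py <<'E'
from h import *
def rowto(x,y,z,deg):
    o=arm.get_obs(); M=R.from_rotvec(o['tcp_rot']).as_matrix()
    best=None
    for k in(0,180):
        t=np.radians(deg+k); Y=np.array([np.cos(t),np.sin(t),0]); X=np.array([0,0,-1.]); G=np.c_[X,Y,np.cross(X,Y)]
        w=R.from_matrix(M.T@G).as_rotvec()
        if best is None or np.linalg.norm(w)<np.linalg.norm(best):best=w
    s=M.T@(np.array([x,y,z])-o['ee_pos'])*100
    print('row',s.round(2).tolist(),best.round(3).tolist(),'q6',o['qpos'][5].round(2),'t',o['time'],'jawdeg',np.degrees(np.arctan2(M[1,1],M[0,1])).round(1))
E
python3 -c "
from go import *
rowto(.433,.279,.16,149.8)"
```

```text
row [5.36, -18.04, 33.17] [-1.342, -0.001, 0.001] q6 -0.02 t 0.15 jawdeg 72.9
```

arm_command(series=[5.4,-18.0,33.2,-1.342,0,0,5.4,-18.0,33.2,-1.342,0,0,5.4,-18.0,33.2,-1.342,0,0,5.4,-18.0,33.2,-1.342,0,0,5.4,-18.0,33.2,-1.342,0,0,5.4,-18.0,33.2,-1.342,0,0,5.4,-18.0,33.2,-1.342,0,0,5.4,-18.0,33.2,-1.342,0,0,5.4,-18.0,33.2,-1.342,0,0,5.4,-18.0,33.2,-1.342,0,0,5.4,-18.0,33.2,-1.342,0,0], claw=9, newtons=25)

```text
time: 1.52
ee_pos: [0.4332, 0.2802, 0.16]
tcp_rot: [-0.812, 1.414, 0.812]
contact_force: [0.4, -0.4, -0.1]
grip_width: 0.0902
```

```bash
python3 - <<'E'
from go import *
snap('wrist','w1'); o=arm.get_obs(); print(o['ee_pos'],o['qpos'].round(2)); rowto(.433,.279,.05,149.8)
# overlay predicted tab top + shoulders
from fit import place,box
i=cv2.imread('pics/w1.png')
for M in(box(24,36,78),box(24,71,28)):
    p=proj('w1',place([.4332,.279,2.6152],M)); print(p.round(1).tolist())
    for u,v in p: cv2.circle(i,(round(u),round(v)),2,(0,0,255),-1)
cv2.imwrite('pics/w1o.png',i)
E
```

```text
[0.43324792 0.2801966  0.16004824] [ 0.55  0.27  1.78  0.    1.09 -2.06]
row [11.0, -0.04, -0.12] [-0.0, 0.0, 0.0] q6 -2.06 t 1.575 jawdeg 149.8
[[305.2, 230.4], [304.6, 186.2], [335.2, 230.3], [335.6, 186.2]]
[[307.8, 231.1], [307.0, 156.8], [332.8, 231.1], [333.4, 156.8]]
```

View pics/w1o.png

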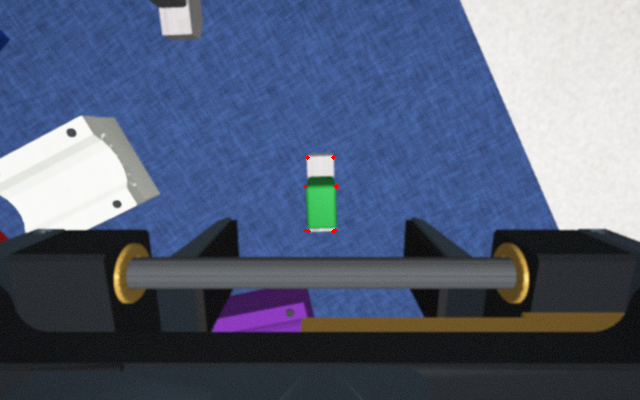

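The overlay matches the green tab in both position (~1 mm) and yaw, so I'm descending to grip it.

arm_command(series=[5.8,0,-0.1,0,0,0,9.5,0,-0.1,0,0,0,11.8,0,-0.1,0,0,0,11.8,0,-0.1,0,0,0,11.8,0,-0.1,0,0,0])

```text
time: 2.2
ee_pos: [0.4337, 0.2796, 0.0429]
tcp_rot: [-0.812, 1.412, 0.812]
contact_force: [1.1, -0.4, 0.1]
grip_width: 0.0898
```

arm_command(series=[0,0,0,0,0,0,0,0,0,0,0,0,0,0,0,0,0,0,0,0,0,0,0,0,0,0,0,0,0,0,0,0,0,0,0,0,0,0,0,0,0,0,0,0,0,0,0,0], claw=1.5, newtons=25)

```text
time: 3.2
ee_pos: [0.433, 0.2789, 0.0419]
tcp_rot: [-0.812, 1.414, 0.812]
contact_force: [0.6, -0.1, -0.2]
grip_width: 0.024
```

```bash
python3 -c "
from go import *
rowto(.658,-.199,.22,176.8); rowto(.433,.279,.22,60)"
```

```text
row [-17.81, -43.5, -29.96] [-0.472, 0.0, -0.0] q6 -2.06 t 3.2 jawdeg 149.8
row [-17.81, 0.01, 0.01] [1.567, -0.0, -0.0] q6 -2.06 t 3.2 jawdeg 149.8
```

arm_command(series=[-3,0,0,0,0,0,-8,0,0,0,0,0,-13,0,0,0.15,0,0,-17.8,-3,-2,0.3,0,0,-17.8,-8.5,-6,0.48,0,0,-17.8,-13,-9,0.66,0,0,-17.8,-18,-12.5,0.84,0,0,-17.8,-23,-16,1.02,0,0,-17.8,-28,-19.5,1.2,0,0,-17.8,-33,-23,1.38,0,0,-17.8,-37,-26,1.56,0,0,-17.8,-41,-28,1.74,0,0])

```text
time: 4.7
ee_pos: [0.6462, -0.1715, 0.2191]
tcp_rot: [0.551, 1.501, -0.551]
contact_force: [0.3, 0.4, -1.7]
grip_width: 0.0239
```

```bash
python3 -c "
from go import *
rowto(.658,-.199,.22,176.8)"
```

```text
row [-0.09, -1.33, 2.67] [0.923, -0.001, 0.001] q6 -1.14 t 4.7 jawdeg 49.7
```

arm_command(series=[0,-0.5,1,0.18,0,0,0,-1,2,0.36,0,0,0,-1.3,2.7,0.54,0,0,0,-1.3,2.7,0.72,0,0,0,-1.3,2.7,0.923,0,0,0,-1.3,2.7,0.923,0,0,0,-1.3,2.7,0.923,0,0])

```text
time: 5.58
ee_pos: [0.6585, -0.1967, 0.2194]
tcp_rot: [1.243, 1.188, -1.244]
contact_force: [0.5, 0.3, -0.9]
grip_width: 0.0237
```

```bash
python3 - <<'E'
from go import *
from fit import place
snap('wrist','w2'); snap('scene','s2'); snap('side','d2'); o=arm.get_obs(); print(o['ee_pos'],o['contact_force']); rowto(.658,-.199,.22,176.8)
t=np.linspace(0,2*np.pi,60)
def draw(i,f,P,c):
    u=proj(f,P); cv2.polylines(i,[(u*8).round().astype(int).reshape(-1,1,2)],False,c,1,cv2.LINE_AA,3)
def ov(f):
    i=cv2.imread(f'pics/{f}.png')
    p=[.658,-.199,np.radians(-3.2)]
    for x in(-.06,.06): draw(i,f,place(p,np.c_[0*t+x,.032*np.cos(t),.045+.032*np.sin(t)]),(0,0,255))
    draw(i,f,place(p,np.array([[-.06,0,.077],[.06,0,.077]])),(0,255,255))
    return i
a=ov('scene0')[140:220,190:290]; b=ov('side0')[80:160,285:385]
r=lambda x:cv2.resize(x,(400,320),interpolation=cv2.INTER_CUBIC)
w=ov('w2'); 
cv2.imwrite('pics/o2.png',np.vstack([np.hstack([r(a),r(b)]),np.hstack([cv2.resize(w[:, :],(448,280)),cv2.resize(cv2.imread('pics/s2.png')[90:220,150:313],(352,280))])]))
cv2.imwrite('pics/w2o.png',w)
E
```

```text
[ 0.65864047 -0.19670217  0.21978641] [-0.01979701 -0.56649133 -1.79523653]
row [-0.02, -0.05, 0.23] [0.008, -0.0, 0.0] q6 -0.26 t 5.725 jawdeg -2.7
```

View pics/o2.png

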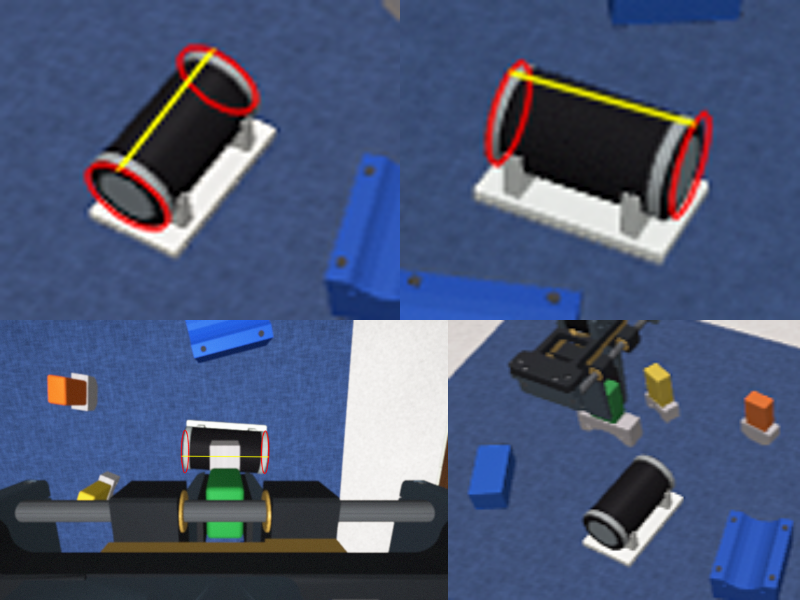

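Top: the overlays lie on the barrel to within 1-2 px. Bottom: the green leaf is held upright above the barrel. I'll enlarge the wrist view to refine y and yaw.

```bash
python3 - <<'E'
import cv2
i=cv2.imread('pics/w2.png')[135:225,255:395]; cv2.imwrite('pics/c3.png',cv2.resize(i,None,fx=5.5,fy=5.5,interpolation=cv2.INTER_CUBIC))
E
```

```text
(no output)
```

View pics/c3.png

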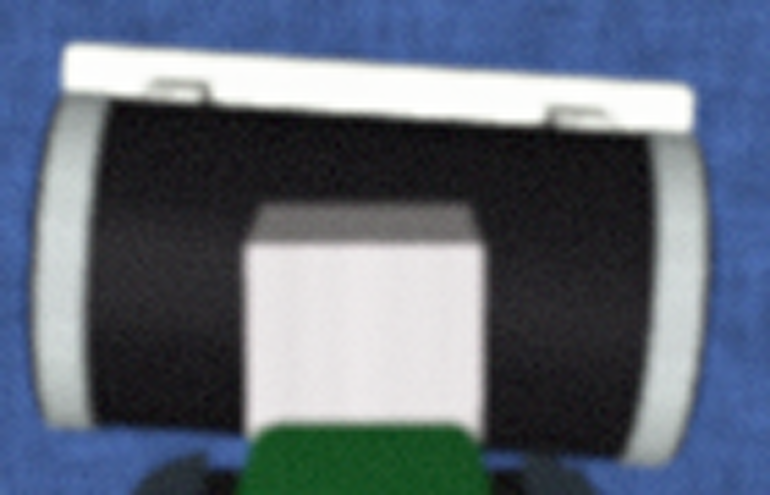

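```bash
python3 - <<'E'
from go import *
from fit import place
from scipy.optimize import least_squares
t=np.linspace(0,2*np.pi,721)
f='w2'; s=5.5; off=np.array([255,135]); q=lambda u,v:np.array([u,v])/s-.4+off
L=[q(32,97),q(32,428)];Rr=[q(710,137),q(710,467)]
obs=np.array([L[0][0],L[0][1],L[1][1],Rr[0][0],Rr[0][1],Rr[1][1]])
def ext(p):
    e=[]
    for x in(-.06,.06):
        u=proj(f,place(p,np.c_[0*t+x,.032*np.cos(t),.045+.032*np.sin(t)])); e.append(u)
    e.sort(key=lambda u:u[:,0].mean()); a,b=e
    return np.array([a[:,0].min(),a[:,1].min(),a[:,1].max(),b[:,0].max(),b[:,1].min(),b[:,1].max()])
r=least_squares(lambda p:ext(p)-obs,[.658,-.199,-.05],x_scale=[.01,.01,.1]); print(r.x,np.degrees(r.x[2]),r.fun.round(2))
rowto(r.x[0],r.x[1],.125,np.degrees(r.x[2]))
# nest yaw check via w1: nothing
E
```

```text
[ 0.65882447 -0.19684935 -0.10961678] -6.280578647720711 [-0.98 -0.29  0.45  0.98 -0.29  0.27]
row [9.48, 0.02, 0.01] [0.062, -0.0, 0.0] q6 -0.26 t 5.725 jawdeg -2.7
```

arm_command(series=[3,0,0,0.06,0,0,6,0,0,0.062,0,0,8.5,0,0,0.062,0,0,10,0,0,0.062,0,0,10.6,0,0,0.062,0,0,10.6,0,0,0.062,0,0])

```text
time: 6.48
ee_pos: [0.659, -0.1968, 0.1143]
tcp_rot: [1.291, 1.154, -1.29]
contact_force: [-0.7, 0.4, -2.5]
grip_width: 0.0237
```

```bash
python3 - <<'E'
from go import *
snap('scene','s3');snap('side','d3');snap('wrist','w3')
o=arm.get_obs();print(o['ee_pos'],o['contact_force']); rowto(.6588,-.1968,.1065,-6.3)
a=cv2.imread('pics/s3.png')[125:205,185:285]; b=cv2.imread('pics/d3.png')[65:145,285:385]
cv2.imwrite('pics/o3.png',np.hstack([cv2.resize(x,(400,320),interpolation=cv2.INTER_CUBIC) for x in(a,b)]))
E
```

```text
[ 0.65936814 -0.19691399  0.115108  ] [-0.43070335 -0.32364294 -1.4421007 ]
row [0.86, -0.06, -0.01] [-0.001, 0.0, -0.002] q6 -0.2 t 6.625 jawdeg -6.4
```

View pics/o3.png

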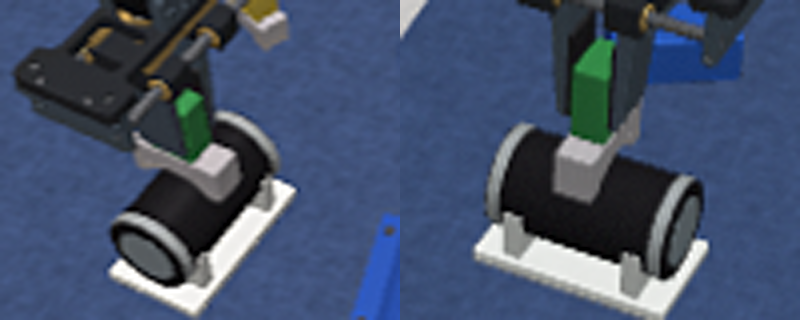

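The leaf straddles the barrel just above home. Lowering to contact.

arm_command(series=[0.2,0,0,0,0,0,0.4,0,0,0,0,0,0.6,0,0,0,0,0,0.6,0,0,0,0,0])

```text
time: 7.12
ee_pos: [0.6588, -0.1963, 0.108]
tcp_rot: [1.291, 1.155, -1.29]
contact_force: [-0.7, 1.4, -1.0]
grip_width: 0.024
```

arm_command(series=[0.1,0,0,0,0,0,0.2,0,0,0,0,0,0.2,0,0,0,0,0,0.2,0,0,0,0,0])

```text
time: 7.62
ee_pos: [0.6593, -0.196, 0.1073]
tcp_rot: [1.292, 1.154, -1.289]
contact_force: [-0.8, 3.0, 6.1]
grip_width: 0.024
```

arm_command(series=[0,0,-0.05,0,0,0,0,0,-0.1,0,0,0,0.05,0,-0.1,0,0,0,0.05,0,-0.1,0,0,0])

```text
time: 8.12
ee_pos: [0.6596, -0.1953, 0.1067]
tcp_rot: [1.292, 1.153, -1.289]
contact_force: [-0.3, 2.4, 7.1]
grip_width: 0.0238
```

arm_command(series=[0,0,-0.05,0,0,0,0,0,-0.1,0,0,0,0,0,-0.1,0,0,0,0,0,-0.1,0,0,0])

```text
time: 8.62
ee_pos: [0.6597, -0.195, 0.1066]
tcp_rot: [1.291, 1.152, -1.289]
contact_force: [0.2, 1.7, 6.2]
grip_width: 0.0242
```

arm_command(series=[0,0,0,0,0,0,0,0,0,0,0,0,0,0,0,0,0,0,0,0,0,0,0,0,0,0,0,0,0,0,0,0,0,0,0,0], claw=6)

```text
time: 9.38
ee_pos: [0.6589, -0.1947, 0.1054]
tcp_rot: [1.291, 1.155, -1.29]
contact_force: [0.4, -0.4, -0.9]
grip_width: 0.06
```

arm_command(series=[-1,0,0,0,0,0,-4,0,0,0,0,0,-8,0,0,0,0,0,-11,0,0,0,0,0,-11,0,0,0,0,0,-11,0,0,0,0,0], claw=9)

```text
time: 10.12
ee_pos: [0.6584, -0.1946, 0.2146]
tcp_rot: [1.29, 1.156, -1.291]
contact_force: [0.3, 0.5, 0.0]
grip_width: 0.09
```

```bash
python3 - <<'E'
from go import *
snap('scene','s4');snap('side','d4');snap('wrist','w4')
o=arm.get_obs();print(o['ee_pos'],o['contact_force']); rowto(.4453,-.101,.19,166.6)
a=cv2.imread('pics/s4.png')[125:205,185:285]; b=cv2.imread('pics/d4.png')[65:145,285:385]; w=cv2.imread('pics/w4.png')[120:280,120:520]
cv2.imwrite('pics/o4.png',np.vstack([np.hstack([cv2.resize(x,(400,320),interpolation=cv2.INTER_CUBIC) for x in(a,b)]),cv2.resize(w,(800,280))]))
E
```

```text
[ 0.6582116  -0.19451884  0.21370926] [ 0.27832286 -0.16264504 -0.92860411]
row [2.44, -22.19, -6.94] [0.123, -0.0, 0.003] q6 -0.19 t 10.275 jawdeg -6.4
```

View pics/o4.png

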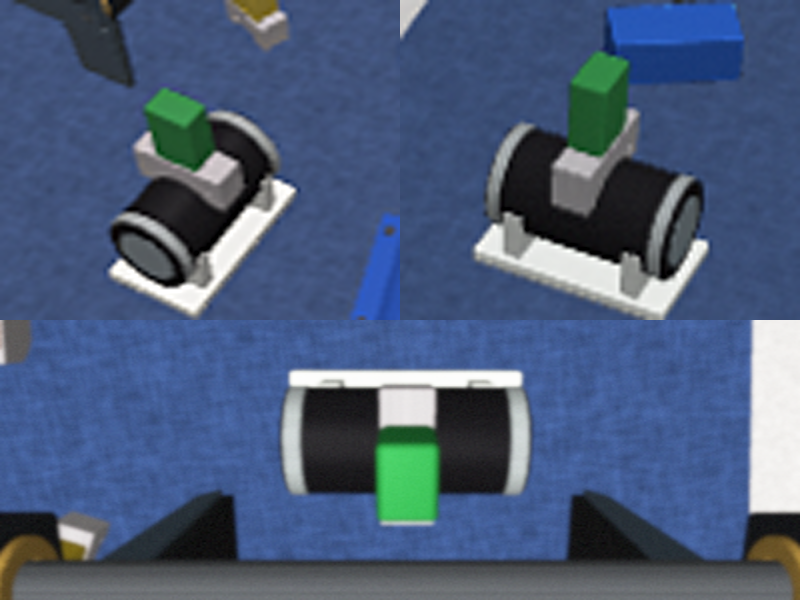

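The arch leaf stands home, square and centred. Now the orange leaf.

arm_command(series=[0,-4,-1.5,0.03,0,0,0,-9,-3,0.06,0,0,1,-14,-4.5,0.1,0,0,2.4,-19,-6,0.123,0,0,2.4,-22.2,-6.9,0.123,0,0,2.4,-22.2,-6.9,0.123,0,0,2.4,-22.2,-6.9,0.123,0,0])

```text
time: 11.15
ee_pos: [0.4467, -0.1018, 0.1914]
tcp_rot: [1.38, 1.089, -1.379]
contact_force: [1.2, 0.1, 0.9]
grip_width: 0.0901
```

```bash
python3 - <<'E'
from go import *
from fit import place,box
snap('wrist','w5'); rowto(.4453,-.101,.042,166.6)
i=cv2.imread('pics/w5.png')
for M in(box(24,36,78),box(24,51,28)):
    p=proj('w5',place([.4453,-.101,2.908],M)); print(p.round(1).tolist())
    for u,v in p: cv2.circle(i,(round(u),round(v)),1,(255,0,0),-1)
cv2.imwrite('pics/w5o.png',cv2.resize(i[110:270,200:440],(720,480),interpolation=cv2.INTER_CUBIC))
E
```

```text
row [14.93, -0.19, -0.05] [-0.0, -0.0, -0.001] q6 -0.02 t 11.2 jawdeg -13.4
[[333.1, 178.1], [332.8, 218.1], [305.4, 178.2], [305.9, 218.1]]
[[331.4, 162.5], [331.0, 211.4], [307.5, 162.5], [308.0, 211.5]]
```

View pics/w5o.png

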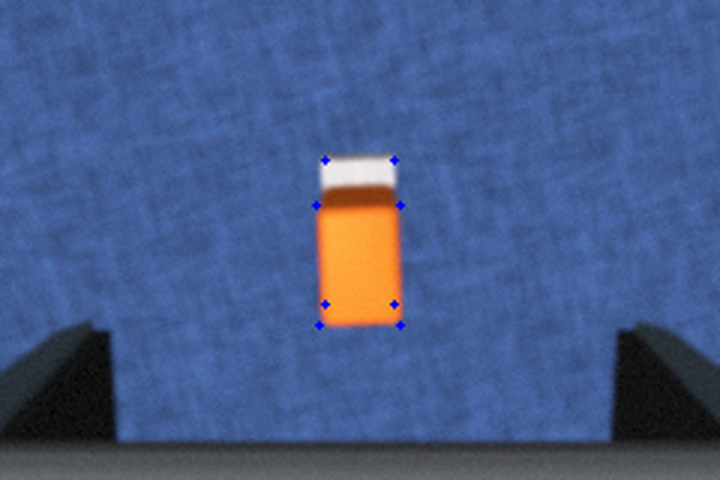

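The overlay lies on the orange tab. Descending and gripping.

arm_command(series=[5,-0.1,0,0,0,0,9.5,-0.2,0,0,0,0,13,-0.2,0,0,0,0,14.9,-0.2,0,0,0,0,14.9,-0.2,0,0,0,0,14.9,-0.2,0,0,0,0])

```text
time: 11.95
ee_pos: [0.4452, -0.1015, 0.0429]
tcp_rot: [1.38, 1.088, -1.379]
contact_force: [-0.7, -0.5, 0.2]
grip_width: 0.09
```

arm_command(series=[0,0,0,0,0,0,0,0,0,0,0,0,0,0,0,0,0,0,0,0,0,0,0,0,0,0,0,0,0,0,0,0,0,0,0,0,0,0,0,0,0,0,0,0,0,0,0,0], claw=1.5, newtons=25)

```text
time: 12.95
ee_pos: [0.444, -0.1011, 0.0424]
tcp_rot: [1.38, 1.089, -1.379]
contact_force: [-0.1, 0.3, -0.2]
grip_width: 0.024
```

```bash
python3 -c "
from go import *
print(arm.get_obs()['ee_pos']);rowto(.6265,.1544,.21,175.8)"
```

```text
[ 0.44402163 -0.10108809  0.04236412]
row [-16.76, 11.83, -29.08] [-0.161, -0.0, -0.0] q6 -0.02 t 12.95 jawdeg -13.4
```

arm_command(series=[-4,0,0,0,0,0,-9,0,0,0,0,0,-14,0,0,0,0,0,-16.8,1.5,-4,-0.04,0,0,-16.8,3.5,-9,-0.08,0,0,-16.8,5.5,-14,-0.12,0,0,-16.8,7.5,-19,-0.161,0,0,-16.8,9.5,-24,-0.161,0,0,-16.8,11.2,-27.5,-0.161,0,0,-16.8,11.8,-29.1,-0.161,0,0,-16.8,11.8,-29.1,-0.161,0,0,-16.8,11.8,-29.1,-0.161,0,0])

```text
time: 14.45
ee_pos: [0.6253, 0.1533, 0.2104]
tcp_rot: [1.262, 1.174, -1.265]
contact_force: [-0.4, -0.9, -2.2]
grip_width: 0.0242
```

```bash
python3 - <<'E'
from go import *
from fit import place,box
snap('wrist','w6'); snap('scene','s6');snap('side','d6'); o=arm.get_obs();print(o['ee_pos'],o['contact_force']); rowto(.6265,.1544,.085,175.8)
i=cv2.imread('pics/w6.png')
x0,y0,w,h=240,100,160,120
p=proj('w6',place([.6265,.1544,3.0677],box(110,84,46)));print(p.round(1).tolist())
i=cv2.resize(i[y0:y0+h,x0:x0+w],None,fx=5,fy=5,interpolation=cv2.INTER_CUBIC)
for u,v in p: cv2.circle(i,(round((u-x0+.4)*5),round((v-y0+.4)*5)),3,(0,0,255),-1)
cv2.imwrite('pics/w6o.png',i)
E
```

```text
[0.625706   0.15345319 0.21087648] [ 0.81151474  0.92323871 -1.20766728]
row [12.59, 0.07, -0.1] [-0.001, 0.0, -0.0] q6 0.3 t 14.6 jawdeg -4.3
[[377.7, 145.1], [374.5, 225.5], [267.4, 145.1], [270.4, 225.5]]
```

View pics/w6o.png

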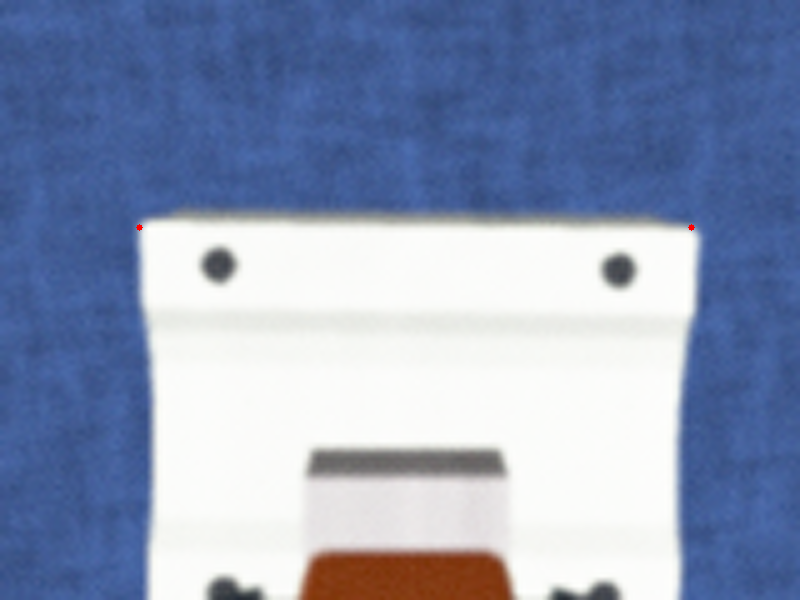

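The red predicted corners match the nest's edge, with about 0.9° of yaw to add. Lowering.

arm_command(series=[4,0.1,-0.1,0.015,0,0,8,0.1,-0.1,0.015,0,0,11,0.1,-0.1,0.015,0,0,12,0.1,-0.1,0.015,0,0,12.5,0.1,-0.1,0.015,0,0,12.5,0.1,-0.1,0.015,0,0])

```text
time: 15.35
ee_pos: [0.628, 0.1555, 0.0865]
tcp_rot: [1.275, 1.165, -1.272]
contact_force: [0.5, -0.2, -0.8]
grip_width: 0.0237
```

arm_command(series=[0.2,0,0,0,0,0,0.4,0,0,0,0,0,0.6,0,0,0,0,0,0.6,0,0,0,0,0])

```text
time: 15.85
ee_pos: [0.6272, 0.1555, 0.0793]
tcp_rot: [1.274, 1.167, -1.274]
contact_force: [1.3, -0.4, -1.0]
grip_width: 0.0236
```

arm_command(series=[0.1,0,0,0,0,0,0.2,0,0,0,0,0,0.2,0,0,0,0,0,0.2,0,0,0,0,0])

```text
time: 16.35
ee_pos: [0.6276, 0.1551, 0.0787]
tcp_rot: [1.274, 1.165, -1.273]
contact_force: [-1.8, -2.1, 5.3]
grip_width: 0.0239
```

arm_command(series=[0,0,0.05,0,0,0,0,0,0.1,0,0,0,0.05,0,0.1,0,0,0,0.05,0,0.1,0,0,0])

```text
time: 16.85
ee_pos: [0.6277, 0.1546, 0.0782]
tcp_rot: [1.275, 1.165, -1.272]
contact_force: [-2.2, -1.6, 8.8]
grip_width: 0.0235
```

arm_command(series=[0,0,0.05,0,0,0,0,0,0.07,0,0,0,0,0,0.07,0,0,0])

```text
time: 17.23
ee_pos: [0.6278, 0.1545, 0.0782]
tcp_rot: [1.276, 1.166, -1.272]
contact_force: [-2.0, 0.0, 7.2]
grip_width: 0.024
```

arm_command(series=[0,0,0,0,0,0,0,0,0,0,0,0,0,0,0,0,0,0,0,0,0,0,0,0,0,0,0,0,0,0,0,0,0,0,0,0], claw=6)

```text
time: 17.98
ee_pos: [0.6272, 0.1538, 0.0769]
tcp_rot: [1.274, 1.166, -1.274]
contact_force: [-0.1, -0.9, 0.4]
grip_width: 0.0598
```

arm_command(series=[-1,0,0,0,0,0,-4,0,0,0,0,0,-8,0,0,0,0,0,-13,0,0,0,0,0,-13,0,0,0,0,0,-13,0,0,0,0,0], claw=9)

```text
time: 18.73
ee_pos: [0.6268, 0.1538, 0.2071]
tcp_rot: [1.274, 1.166, -1.274]
contact_force: [0.4, 0.9, -0.2]
grip_width: 0.0903
```

```bash
python3 - <<'E'
from go import *
from fit import place,box
snap('scene','s7');snap('side','d7');snap('wrist','w7')
o=arm.get_obs();print(o['ee_pos'],o['contact_force'])
def crop(f,x,y,w,h,s,P,z):
    i=cv2.imread(f'pics/{f}.png'); i=cv2.resize(i[y:y+h,x:x+w],None,fx=s,fy=s,interpolation=cv2.INTER_CUBIC)
    for u,v in proj(f,place(P,box(24,36,78)+[0,0,z])): cv2.circle(i,(round((u-x+.4)*s),round((v-y+.4)*s)),3,(255,255,0),-1)
    return i
G=[.6592,-.195,-.1096];O=[.6276,.154,-.09]
t=np.hstack([crop('s7',190,125,80,60,5,G,.0645),crop('d7',295,70,80,60,5,G,.0645)])
m=np.hstack([crop('s7',310,165,80,60,5,O,.036),crop('d7',255,185,80,60,5,O,.036)])
cv2.imwrite('pics/o7.png',np.vstack([t,m]))
E
```

```text
[0.62637436 0.15366412 0.20546475] [-0.15615487 -0.04851418  0.64615639]
```

View pics/o7.png

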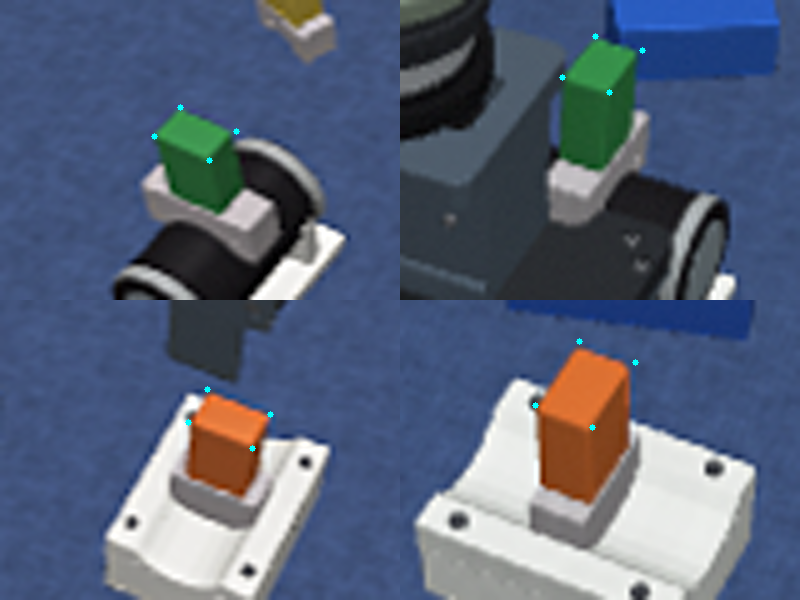

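The dots, predicted for leaves fully home, lie about 1 px above the real tops, so neither leaf stands proud and both look upright. I've used all 12 views, so I'll do one numeric tilt check by fitting the coloured tab outlines with roll free, then hand in.

```bash
python3 - <<'E'
from go import *
from scipy.optimize import minimize
from fit import place
def mask(f,lo,hi,c):
    m=cv2.inRange(cv2.cvtColor(cv2.imread(f'pics/{f}.png'),cv2.COLOR_BGR2HSV),lo,hi); n,l,s,ce=cv2.connectedComponentsWithStats(m)
    k=min((j for j in range(1,n) if s[j,4]>40),key=lambda j:np.linalg.norm(ce[j]-c)); return l==k
B=np.array([[a*.012,b*.018,z] for a in(-1,1) for b in(-1,1) for z in(.028,.078)])
def run(name,vs,lo,hi,P,z,zc):
    W=lambda p:place([p[0],p[1],p[2]],(R.from_euler('xy',[p[3],p[4]]).apply(B+[0,0,zc])-[0,0,zc]))+[0,0,z+p[5]]
    ms={v:mask(v,lo,hi,proj(v,W([*P,0,0,0]).mean(0))[0]) for v in vs}
    def cost(p):
        c=0
        for v,m in ms.items():
            h=cv2.convexHull(((proj(v,W(p))+.5)*8-.5).astype(np.float32)).round().astype(int)-0
            g=np.zeros((3200,5120),np.uint8); cv2.fillConvexPoly(g,h,1); g=cv2.resize(g.astype(np.float32),(640,400),interpolation=cv2.INTER_AREA)
            c+=((g-m)**2).sum()/m.sum()
        return c
    S=np.array([.003,.003,.05,.04,.04,.002]); r=minimize(lambda q:cost(np.array([*P,0,0,0])+q*S),np.zeros(6),method='Nelder-Mead',options=dict(maxfev=250,initial_simplex=np.vstack([np.zeros(6),np.eye(6)])))
    p=np.array([*P,0,0,0])+r.x*S; print(name,'pos',p[:2].round(4),'yaw',np.degrees(p[2]).round(1),'tilt',np.degrees(p[3:5]).round(1),'dz mm',(p[5]*1e3).round(1),'cost',round(r.fun,3))
run('green',['s4','d4','w4'],(45,80,40),(75,255,255),[.6592,-.195,-.1096],.0645,0)
run('orange',['s7','d7','w7'],(4,120,70),(18,255,255),[.6276,.154,-.09],.036,0)
E
```

```text
green pos [ 0.6591 -0.195 ] yaw -5.4 tilt [-0.4  0. ] dz mm 1.1 cost 0.406
orange pos [0.6293 0.1498] yaw 0.6 tilt [-4.6 -1.1] dz mm 0.2 cost 0.316
```

The orange result hints at a roll. Position and tilt are correlated in that fit, so I'll recheck with a free pixel shift per view (shape only).

```bash
cat > tilt.py <<'E'
from go import *
from scipy.optimize import minimize
from fit import place
B=np.array([[a*.012,b*.018,z] for a in(-1,1) for b in(-1,1) for z in(.028,.078)])
def soft(f,lo,hi,c):
    m=cv2.inRange(cv2.cvtColor(cv2.imread(f'pics/{f}.png'),cv2.COLOR_BGR2HSV),lo,hi); n,l,s,ce=cv2.connectedComponentsWithStats(m)
    k=min((j for j in range(1,n) if s[j,4]>40),key=lambda j:np.linalg.norm(ce[j]-c)); return (l==k).astype(np.float32),s[k]
def run(name,vs,lo,hi,P,z,zc):
    def W(th): return place(P,R.from_euler('x',th).apply(B-[0,0,zc])+[0,0,zc])+[0,0,z]
    for v in vs:
        m,s=soft(v,lo,hi,proj(v,W(0).mean(0))[0]); out=[]
        for d in range(-8,9,2):
            h0=cv2.convexHull(proj(v,W(np.radians(d))).astype(np.float32))[:,0]
            def cost(q):
                g=np.zeros((3200,5120),np.uint8); cv2.fillConvexPoly(g,((h0+q+.5)*8-.5).round().astype(int),1)
                return ((cv2.resize(g.astype(np.float32),(640,400),interpolation=cv2.INTER_AREA)-m)**2).sum()
            r=minimize(cost,[0,0],method='Nelder-Mead',options=dict(maxfev=45,initial_simplex=[[0,0],[1.5,0],[0,1.5]])); out.append((d,round(float(r.fun),1),r.x.round(1).tolist()))
        b=min(out,key=lambda o:o[1]); print(name,v,s.tolist(),[o[1] for o in out],'best',b)
if __name__=='__main__':
    run('green',['s4','d4','w4'],(45,80,30),(85,255,255),[.6592,-.195,-.1096],.0645,-.0195)
    run('orange',['s7','d7','w7'],(2,120,50),(18,255,255),[.6276,.154,-.09],.036,.0295)
    run('orange start',['scene0','side0'],(2,120,50),(18,255,255),[.4453,-.101,2.908],0,0)
E
python3 tilt.py
```

```text
green s4 [221, 147, 18, 21, 248] [31.4, 30.1, 29.8, 30.9, 32.4, 34.8, 35.7, 37.9, 38.6] best (-4, 29.8, [-2.0, -1.5])
green d4 [327, 78, 15, 26, 311] [39.2, 40.0, 40.5, 42.3, 42.1, 42.4, 41.7, 39.5, 37.4] best (8, 37.4, [-2.1, 1.4])
green w4 [307, 181, 34, 54, 1721] [190.5, 123.2, 68.5, 76.6, 136.5, 192.4, 257.6, 293.5, 330.9] best (-4, 68.5, [-0.0, 7.3])
orange s7 [347, 184, 17, 20, 236] [36.4, 33.8, 31.7, 33.0, 35.9, 40.8, 43.9, 46.7, 53.3] best (-4, 31.7, [-0.7, -0.5])
orange d7 [282, 195, 19, 31, 435] [44.5, 46.0, 48.6, 52.8, 56.5, 59.4, 63.1, 65.0, 69.1] best (-8, 44.5, [0.2, -0.9])
orange w7 [309, 175, 28, 49, 1308] [167.1, 132.0, 112.9, 146.0, 192.8, 234.1, 273.5, 311.5, 345.6] best (-4, 112.9, [-0.0, 1.4])
orange start scene0 [288, 123, 13, 19, 187] [37.5, 35.8, 34.8, 32.6, 30.7, 28.6, 28.0, 28.4, 28.7] best (4, 28.0, [-1.1, -1.0])
orange start side0 [402, 146, 18, 28, 321] [42.7, 43.2, 42.9, 42.4, 41.0, 39.2, 38.6, 36.2, 34.7] best (8, 34.7, [1.1, -2.2])
```

The known-upright starting leaf shows the same bias: its yaw is half a turn round, so the sign flips. I'll get the same baseline for the wrist views.

```bash
python3 - <<'E'
from tilt import *
O=((2,120,50),(18,255,255));G=((45,80,30),(85,255,255))
run('orange bench',['w5'],*O,[.4453,-.101,2.908-np.pi],0,.0295)
run('orange bench',['scene0','side0'],*O,[.4453,-.101,2.908-np.pi],0,.0295)
run('green bench',['w1'],*G,[.4332,.279,2.6152],0,-.0195)
run('green bench',['w1'],*G,[.4332,.279,2.6152-np.pi],0,-.0195)
E
```

```text
orange bench w5 [306, 172, 28, 46, 1181] [123.3, 87.4, 57.9, 74.9, 113.4, 148.7, 184.2, 219.9, 251.2] best (-4, 57.9, [0.1, 2.4])
orange bench scene0 [288, 123, 13, 19, 187] [27.7, 27.5, 27.8, 29.6, 30.7, 33.1, 34.4, 36.9, 38.5] best (-6, 27.5, [-0.9, -0.9])
orange bench side0 [402, 146, 18, 28, 321] [32.3, 35.4, 38.4, 38.9, 41.0, 41.2, 42.6, 44.2, 45.1] best (-8, 32.3, [0.3, -1.2])
green bench w1 [306, 177, 31, 52, 1486] [156.9, 108.9, 64.8, 93.8, 147.3, 196.0, 237.2, 279.4, 312.9] best (-4, 64.8, [1.1, 4.7])
green bench w1 [306, 177, 31, 52, 1486] [312.9, 279.4, 237.2, 196.0, 147.3, 93.8, 64.8, 108.9, 156.9] best (4, 64.8, [1.1, 4.7])
```

The leaves known to be upright on the bench give the same apparent −4° in the wrist view, so it is a bias of the method. Relative to that, both placed leaves show about 0° tilt. Handing in.

```bash
python3 -c "
from rig import arm
print(arm.finish_job(), arm.get_obs()['time'])"
```

```text
the job is handed in; nothing more can be done
the job is handed in; nothing more can be done
```

Both leaves are in place and the job is handed in, with no verdict reported. The green arched leaf stands across the middle of the barrel, and the orange round-footed leaf stands in the white nest's groove. The look-alikes were not touched. The clock read about 19 s at the last move, and contact forces stayed under 10 N.

**Checks that agreed**
- **Seating height:** when contact was made, the gripper was within about 0.3 mm of the height expected for each leaf fully home. The tab tops lay about 1 px below the positions predicted for home, so neither leaf stands proud.
- **Barrel leaf:** after release it was square and centred in all three cameras.
- **Nest leaf:** in the scene and side cameras it looked upright and near the middle. Its squareness rests on lining the gripper up with the nest before release.

**Checks that disagreed**
- **Tilt:** a first outline fit suggested a 4.6° roll on the orange leaf. The repeat check gave the same apparent lean of about 4° in the wrist view for leaves known to be upright on the bench. I took it as a bias of the method, which leaves no real tilt to within about 2°. I did not test for rocking by touch after release.
- **Barrel direction:** the first estimate from the scene and side cameras was about 3° off the close-up wrist view. I used the wrist value, and the placed leaf came out square.

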